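Free the sprung test cradle and hold the red accumulator pressed home in it

TASK

Turn the red clamp knob on the test fixture clockwise to its stop so that the orange sprung ring is free, then take the red round accumulator from its nest, seat its ball in the ring and press it straight down, upright, until the ring's top is flush with the blue collar around it. Press only through the accumulator, never on the ring itself, and finish while still holding it pressed down there: do not let go. Leave the grey accumulator, the tools and the other things on the table where they are.

Things in the scene. Friction and masses are not known exactly. Their poses are not given: they have to be found in the camera images.
- fixture: Fixed test fixture: aluminium base plate 130 (x) x 205 (y) x 14 mm high on the table. Origin on the table top, under the vertical axis of the sprung ring; the plate reaches from y -70 to +135 mm. Its own z is up; it stands at any yaw within about 0.45 rad. A fixed blue collar (inner radius 46, outer 54 mm, top 44 mm above the table) surrounds the ring. The knob's axis is vertical, 105 mm along the fixture's +y from the ring axis.
- ring_top (a point): Centre of the top face of the orange sprung ring, which moves straight up and down with it: 60 mm above the table when up. Ring: inner radius 22, outer 36, 10 mm thick, with a 32 mm wide ear on the fixture's +y side that reaches 68 mm from the axis. The red accumulator's ball (radius 32 mm) sits on the inner edge with its centre 23 mm above the ring's top and its lowest point 9 mm below it; the space below is open.
- cradle_ring (a joint): How far the sprung ring is pressed down, in m: 0 up, 0.016 flush with the blue collar, 0.020 at its hard stop. Push needed from above (the accumulator's weight included): about 6 N to start, then 0.5 N per mm, 14 N when flush. The weight of the accumulator alone does not lower it. While the clamp is on, a red tab under the ear keeps the ring up.
- clamp_knob (a joint): Angle of the clamp knob in rad, growing clockwise seen from above: it starts between 0 and 0.3 (clamped), the tab is clear of the ear from about 0.65, and the stop is at 1.4. It stays where it is left (friction 0.05 N m).
- knob_grip (a point): Grip point of the red clamp knob, on its vertical axis, 80.5 mm above the table. The grip is an upright bar 46 mm long along this point's y axis, 14 mm thick along its x axis, from 62 to 90 mm above the table; 51 to 62 mm is a thin stem, and the red tab lies below, 46 to 52 mm above the table, pointing along the point's -y. At joint value 0 the point's axes are the fixture's.
- accumulator: The red accumulator (the one to load): painted red ball of radius 32 mm with a dark band, and on top a bare steel neck of 28 mm diameter with a small brass valve. 112 mm high, 0.3 to 0.55 kg. Origin at the lowest point of the ball, z along the neck. It stands upright, ball in a nest ring.
- accumulator_neck (a point): Middle of the steel neck of the red accumulator, the place to grip it: 84 mm above the lowest point of the ball, 52 mm above the ball's centre. The neck is a plain cylinder of 28 mm diameter from about 61 to 105 mm above the ball's lowest point; brass valve of 18 mm diameter to 112 mm.
- accumulator_ball (a point): Centre of the red accumulator's ball, radius 32 mm.
- spare_ball (a point): Centre of the ball of the other accumulator, same shape but painted grey, in a like nest. Not to be disturbed.
- nest_a: Black fixed nest ring under the red accumulator, inner radius 22, outer 38, 20 mm high; origin at the centre of its underside.
- nest_b: Black fixed nest ring under the grey accumulator, same size.
- drill: Green and black cordless drill standing on its battery, about 190 mm high; origin under the battery's centre. Bystander.
- tumbler: Black drinking tumbler, 82 mm wide, 165 mm high; origin at the centre of its underside. Bystander.
- bushing: Loose steel bushing, 26 mm wide, 30 mm high, standing between the nests and the fixture; origin at the centre of its underside. Bystander.
- wrench: Steel wrench lying flat near the robot, 160 mm long. Bystander.
- screwdriver: Screwdriver lying beyond the fixture. Bystander.

How it is judged:
By the outcome, as a careful person would: the job done as asked, in the order asked, and still so for the second after the job is handed in, while the arm keeps its last pose, push and grip.
It also fails if it takes over 53 s, if anything falls off the work surface, if the arm or the gripper's body presses on something with over 40 N, if the wrist force passes 120 N, or if a joint passes its speed limit or range.

ROBOT

A 6-joint arm with a two-finger parallel gripper is mounted at the origin on the work surface. World frame = base frame: x ahead of the robot, y to its left, z up, the work surface at z = 0. Lengths are in m, angles in rad, forces in N, time in s.
With the tool pointing down it reaches from about 0.3 to 0.875 m from the base axis. Payload 6.4 kg.
Tool frame: the origin (TCP) lies at the very end of the fingers, on their centre line; the grasp point (between the pads) lies r.grip_depth behind it (r.grip_depth is the distance from the TCP to the grasp point, in m); z points along the fingers, y is the direction in which the jaws open and shut (so a half turn about z gives the same grasp; the last joint's range is limited). The gripper opens to 88 mm and grips with 3 to 60 N. Pads are 18 mm wide; open, the fingers measure 123 mm over their backs; the gripper's body (75 mm by 187 mm) begins 45 mm behind the grasp point.
Start: joints at [1.052, 0.181, 1.607, -0, 1.354, -0.206], TCP at [0.177, 0.547, 0.239] pointing down, gripper open.
Joint ranges: [-2.99, 2.99], [-0.89, 2.07], [0.3, 2.58], [-1.14, 4.28], [0, 2.63], [-3.12, 3.12]. Speed limits (rad/s): [2.57, 2.57, 3.01, 3.14, 3.14, 3.14].

INTERFACE

Orientations are given as a unit quaternion [x, y, z, w].
In Python, from plant import r gives the robot as it stands. The module is installed in compiled form; this text tells all that it offers.
- The arm moves only by the tool jog_arm, never from a script. Its argument "plan" is a list of rows, each an object of numbers: "dx", "dy", "dz": the shift along the tool's x, y, z in cm; "turn": the turn about the tool's z in degrees; "jaw": the closure in counts, from 0 (fully open) to 255 (shut). A call has 1 to 5 rows; each row is the pose to reach, as a shift and turn from the pose commanded when the call began, along the tool's axes at that moment; what a row does not reach only later rows make up. A row lasts 1/10 s, in which the tool goes at most 50 mm and 8.59 degrees, less where a joint would pass 70% of its speed; a pose out of reach is approached as far as the arm can. A call with a gripper value outside its range is refused whole. The fingers move at their own pace and stop on an object; "squeeze" is the grip in N (left out, the last holds). Time passes only in rows, so rows that repeat a pose let the fingers close. It gives the time, the measured TCP pose, the force and the opening at its end, in the units of the state.
- r.get_obs(): the state, without advancing time (a new reading comes with each control period).
- r.grab_frame(name): name is "side" or "top" or "wrist"; returns the picture (480x640x3 uint8, red, green, blue); there is no depth.
- r.camera_info(name): a dict with "fx", "fy", "cx", "cy" (pixels), "eye" and "orientation" of the camera in the world. Camera axes: x right, y up, looking along -z (the intrinsics and any distortion apply to the point x, -y, -z); pixel columns grow to the right and rows downward; lengths in m; the calibration is good to about 2 mm. A picture is of the moment at which its call begins: read the wrist's pose just before it. camera_info takes no time and is no camera call; for the wrist camera it gives the pose at the moment of the call.
- r.job_done(): hands the job in, once; it reports no verdict.
The state is a dict: "time": time; "q": joint angles; "joint_velocities": joint speeds; "joint_torque": joint torques, N m; "tcp_pos": TCP position; "orientation": TCP orientation; "force": force on the tool from outside, world axes, zero at the start; "ft_torque": the same for the moment, N m; "gripper_width": finger opening in m.
Only numpy, scipy, OpenCV 4.12 (cv2) and the standard library are available. Lean on these libraries where they do the work, as an engineer would, in place of code of your own. Each camera call takes 0.05 s, during which the arm holds its last target. There are 200 camera calls.

## Working session

There is one attempt and no reset: what is moved stays moved. The work goes in short steps, Python scripts to look and compute and a tool call to move; the robot and the scene stay as the last step left them, time stands still between calls to the robot, and variables do not carry over. Pictures are saved under pics/ and viewed, about 8 in all and at most 12, crops included, and the job is handed in when it is done.

Besides the shell and the picture viewer there is one more tool, called after "Request:" as name([rows], argument=value, ...), one row to a line, values as JSON. jog_arm: Moves the arm, as the interface text tells. Its arguments: {"type":"object","properties":{"plan":{"type":"array","items":{"type":"object","properties":{"dx":{"type":"number"},"dy":{"type":"number"},"dz":{"type":"number"},"turn":{"type":"number"},"jaw":{"type":"number"}}}},"squeeze":{"type":"number"}},"required":["plan"]}

```bash
mkdir -p pics; python3 - <<'E'
from plant import r
import cv2
o=r.get_obs();print({k:(v if not hasattr(v,'round') else v) for k,v in o.items()}, r.grip_depth)
for n in("top","side"):
    im=r.grab_frame(n);cv2.imwrite(f"pics/{n}0.png",im[:,:,::-1]);print(n,r.camera_info(n))
print(r.camera_info("wrist"))
E
```

```text
{'time': 0.0, 'q': array([ 1.05171013e+00,  1.81544325e-01,  1.60797672e+00, -1.69170622e-07,
        1.35383848e+00, -2.06287334e-01]), 'joint_velocities': array([-0.00139308, -0.00045739, -0.00112788,  0.00014068, -0.00114259,
       -0.00127223]), 'joint_torque': array([ 1.04050512e-03, -4.33878350e+01, -3.41844749e+01,  7.02545280e-02,
        3.85000266e-02, -1.47162427e-04]), 'tcp_pos': array([0.17664531, 0.54663058, 0.23782343]), 'orientation': array([ 1.55762524e-01,  9.87794136e-01, -8.25997689e-04, -3.13355810e-04]), 'force': array([ 0.26498945, -0.41289145, -0.13502475]), 'ft_torque': array([-0.01448568,  0.02073351,  0.00019131]), 'gripper_width': 0.08837080220411192} 0.0187
top {'fx': 511.0356033798152, 'fy': 511.0356033798152, 'cx': 322.9941921291753, 'cy': 238.7704452232444, 'eye': array([ 0.3273    , -0.04014962,  1.35416575]), 'orientation': array([ 0.06404404, -0.07078618, -0.70171362,  0.70603518])}
side {'fx': 486.9975513129174, 'fy': 486.9975513129174, 'cx': 329.2115928760957, 'cy': 233.0224408006579, 'eye': array([ 0.11468607, -0.72454243,  0.87018526]), 'orientation': array([ 0.38766266, -0.11019693, -0.27170626,  0.87392792])}
{'fx': 337.0016528463072, 'fy': 337.0016528463072, 'cx': 323.76961411814574, 'cy': 244.52027786917114, 'eye': array([0.10258825, 0.57089014, 0.38476548]), 'orientation': array([-0.12293281, -0.0885151 ,  0.58162349,  0.79922883])}
```

View pics/top0.png

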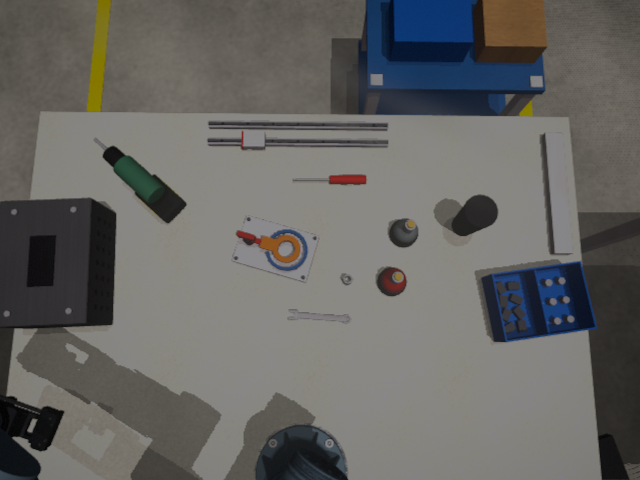

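View pics/side0.png

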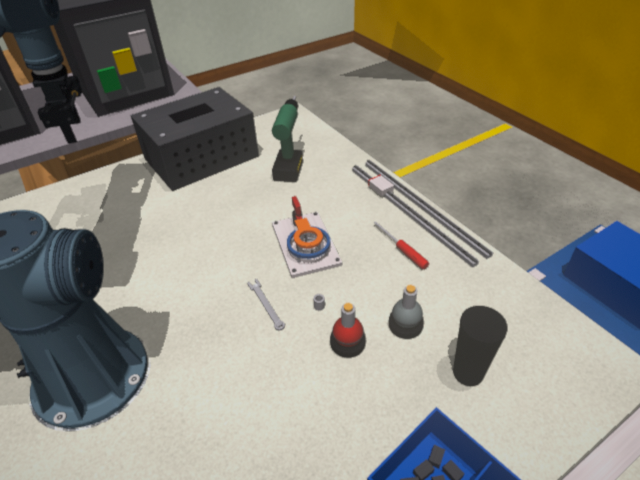

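Top view: ring at about (286,249), knob at (248,238), red ball at (392,281), grey ball at (404,232), bushing at (347,279). The side view agrees. Next I'll measure these.

```bash
cat > h.py <<'E'
from plant import r
import cv2, numpy as np
from scipy.spatial.transform import Rotation as R
def ray(ci,u,v):
    d=np.array([(u-ci["cx"])/ci["fx"],-(v-ci["cy"])/ci["fy"],-1.]);d/=np.linalg.norm(d)
    return ci["eye"],R.from_quat(ci["orientation"]).apply(d)
def plane(ci,u,v,z):
    e,d=ray(ci,u,v);return e+d*(z-e[2])/d[2]
def tri(a,b):
    (e,d),(f,g)=a,b
    s=np.linalg.lstsq(np.c_[d,-g],f-e,rcond=None)[0]
    p,q=e+s[0]*d,f+s[1]*g
    return (p+q)/2,np.linalg.norm(p-q)
def proj(ci,p):
    x,y,z=R.from_quat(ci["orientation"]).inv().apply(np.asarray(p)-ci["eye"])
    return ci["cx"]+ci["fx"]*x/-z, ci["cy"]-ci["fy"]*y/-z
def mask(im,c,roi):
    h=cv2.cvtColor(im,cv2.COLOR_RGB2HSV);H,S,V=[h[...,i].astype(int) for i in range(3)]
    m={"red":((H<6)|(H>172))&(S>140)&(V>50),"orange":(H>=7)&(H<=24)&(S>130)&(V>90),
       "blue":(H>95)&(H<125)&(S>90)&(V>40)}[c]
    o=np.zeros(m.shape,np.uint8);x0,y0,x1,y1=roi;o[y0:y1,x0:x1]=m[y0:y1,x0:x1];return o
def blobs(m,mn=8):
    out=[]
    for c in cv2.findContours(m,cv2.RETR_EXTERNAL,cv2.CHAIN_APPROX_NONE)[0]:
        if len(c)>=mn: out.append(c[:,0,:])
    return out
E
python3 - <<'E'
from h import *
np.set_printoptions(precision=4,suppress=True)
T,S=r.camera_info("top"),r.camera_info("side")
t=cv2.imread("pics/top0.png")[:,:,::-1].copy();s=cv2.imread("pics/side0.png")[:,:,::-1].copy()
for n,im,ci,rois in(("top",t,T,{"fix":(225,205,330,290),"acc":(370,255,420,305),"spare":(385,210,425,250)}),("side",s,S,{"fix":(265,185,350,285),"acc":(325,295,370,360),"spare":(385,280,430,340)})):
    for k,roi in rois.items():
        for c in("red","orange","blue"):
            for b in blobs(mask(im,c,roi)):
                (cx,cy),(w,h),a=cv2.minAreaRect(b.astype(np.float32));print(n,k,c,len(b),"c",round(cx,1),round(cy,1),"wh",round(w,1),round(h,1),round(a),"bbox",b.min(0),b.max(0))
# collar outer at z=.044
b=max(blobs(mask(t,"blue",(225,205,330,290))),key=len)
p=np.array([plane(T,u,v,.044)[:2] for u,v in b]).astype(np.float32)
print("collar",cv2.fitEllipse(p))
b=max(blobs(mask(s,"blue",(265,185,350,285))),key=len)
p=np.array([plane(S,u,v,.044)[:2] for u,v in b]).astype(np.float32)
print("collar side",cv2.fitEllipse(p))
a=np.hstack([cv2.resize(t[200:320,225:425],None,fx=4,fy=4,interpolation=cv2.INTER_CUBIC)])
cv2.imwrite("pics/topc.png",a[:,:,::-1])
E
```

```text
top fix red 60 c 248.7 236.7 wh 24.2 5.6 23 bbox [237 231] [260 243]
top fix orange 100 c 279.7 246.6 wh 39.5 26.6 18 bbox [260 235] [299 262]
top fix blue 188 c 287.4 250.0 wh 38.6 40.3 21 bbox [266 230] [306 270]
top acc red 62 c 394.7 283.8 wh 14.6 21.0 87 bbox [384 276] [405 291]
top acc red 9 c 395.9 270.0 wh 4.1 1.0 14 bbox [394 269] [398 270]
top acc orange 16 c 398.0 276.5 wh 5.0 6.0 90 bbox [395 274] [401 279]
top spare orange 17 c 410.5 224.0 wh 6.0 5.0 90 bbox [408 221] [413 227]
side fix red 11 c 298.0 217.0 wh 2.0 4.0 90 bbox [296 216] [300 218]
side fix red 24 c 295.5 202.0 wh 11.1 4.3 68 bbox [293 197] [299 207]
side fix orange 87 c 308.0 232.5 wh 29.0 28.0 90 bbox [294 218] [322 247]
side fix blue 142 c 308.1 243.6 wh 25.2 42.0 86 bbox [287 230] [329 256]
side acc red 84 c 347.5 330.5 wh 23.0 27.0 90 bbox [334 319] [361 342]
side acc orange 20 c 347.5 306.5 wh 7.0 7.0 0 bbox [344 303] [351 310]
side spare orange 20 c 410.5 288.0 wh 7.0 6.0 0 bbox [407 285] [414 291]
collar ((0.5514830946922302, 0.04324055463075638), (0.10032044351100922, 0.10086565464735031), 150.96966552734375)
collar side ((0.5493234992027283, 0.038385652005672455), (0.09948766231536865, 0.10198581218719482), 141.9936981201172)
```

View pics/topc.png

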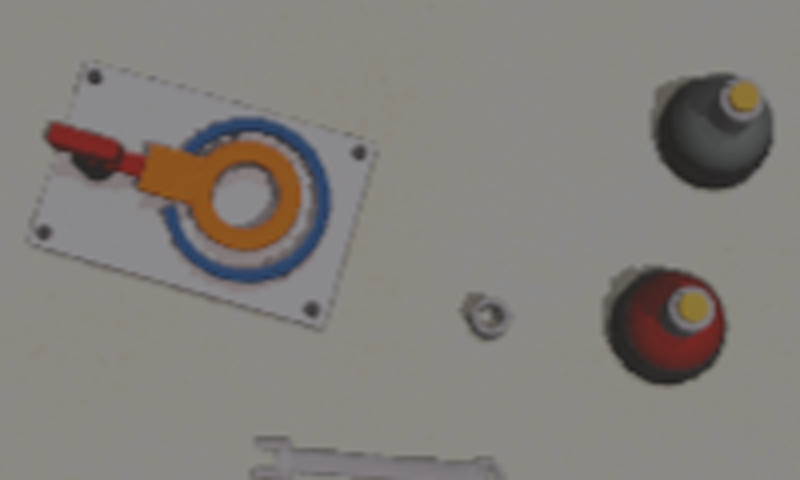

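The crop shows the bar slightly rotated relative to the plate's long axis, with the tab running under the ear. I'll work out yaw, knob and accumulator positions.

```bash
python3 - <<'E'
from h import *
np.set_printoptions(precision=4,suppress=True)
T,S=r.camera_info("top"),r.camera_info("side")
P=[plane(T,225+x/4,200+y/4,.014)[:2] for x,y in((83,62),(377,150),(325,330),(28,243))]
P=np.array(P);print(P,[np.linalg.norm(P[i]-P[i-1]) for i in range(4)])
d=(P[0]-P[1])+(P[3]-P[2]);ex=(P[0]-P[3])+(P[1]-P[2])
yaw=np.arctan2(-d[0],d[1]);yaw2=np.arctan2(ex[1],ex[0]);print("yaw",yaw,yaw2)
y=(yaw+yaw2)/2;c=P.mean(0);uy=np.array([-np.sin(y),np.cos(y)])
print("ring from plate",c-uy*.0325,"knob",c+uy*.0725)
k=np.array([.5515,.0432])+uy*.105;print("knob from collar",k)
b=[plane(T,225+x/4,200+yy/4,.09)[:2] for x,yy in((46,131),(120,154))]
print("bar",b,np.mean(b,0),np.linalg.norm(b[0]-b[1]),"ang",np.arctan2(-(b[0]-b[1])[0],(b[0]-b[1])[1]))
for n,(a,bb) in {"acc":((398,276.5),(347.5,306)),"spare":((410.5,224),(410.5,288))}.items():
    print(n,tri(ray(T,*a),ray(S,*bb)),plane(T,*a,.1232),plane(S,*bb,.1222))
print("bush",plane(T,225+490/4,200+315/4,.03))
E
```

```text
[[ 0.6487  0.1559]
 [ 0.5898 -0.0423]
 [ 0.4691 -0.0089]
 [ 0.5255  0.188 ]] [np.float64(0.1273247358308199), np.float64(0.20671854060211314), np.float64(0.12521772285331334), np.float64(0.2048542912106663)]
yaw -0.28395089802279067 -0.26237464125660276
ring from plate [0.5495 0.0419] knob [0.5779 0.143 ]
knob from collar [0.5798 0.1443]
bar [array([0.5856, 0.1665]), array([0.5712, 0.1195])] [0.5784 0.143 ] 0.049189656291817395 ang -0.29775167068237557
acc (array([ 0.4738, -0.234 ,  0.1196]), np.float64(0.0003727919193935104)) [ 0.4735 -0.2335  0.1232] [ 0.4724 -0.2356  0.1222]
spare (array([ 0.6054, -0.2685,  0.1185]), np.float64(0.0007661211025362867)) [ 0.604  -0.2674  0.1232] [ 0.6034 -0.2708  0.1222]
bush [ 0.4779 -0.1165  0.03  ]
```

Request:
jog_arm([
  {"dx": -50.7,"dy": -26},
  {"dx": -50.7,"dy": -26},
  {"dx": -50.7,"dy": -26},
  {"dx": -50.7,"dy": -26},
  {"dx": -50.7,"dy": -26},
])

```text
invalid input at $.plan[0]: expected keys dx, dy, dz, turn, jaw
```

```bash
cat >> h.py <<'E'
def go(p,yaw,o=None):
    """cm and deg to reach TCP p with tool y at world angle yaw (mod pi), tool straight down"""
    o=o or r.get_obs();A=R.from_quat(o["orientation"]);d=A.inv().apply(np.asarray(p)-o["tcp_pos"])*100
    ty=A.apply([0,1,0]);y=np.arctan2(ty[1],ty[0])
    t=(y-yaw+np.pi/2)%np.pi-np.pi/2
    print("t",round(o["time"],2),"tcp",o["tcp_pos"].round(4),"tooly",round(y,3),"q6",round(o["q"][5],2),"w",round(o["gripper_width"],4),"F",o["force"].round(1),"M",o["ft_torque"].round(2),"tilt",A.apply([0,0,1]).round(4),"\n -> d",d.round(2),"turn",round(np.degrees(t),1))
E
python3 -c "
from h import *
go([.579,.1435,.2],-.29)"
```

```text
t 0.1 tcp [0.1767 0.5467 0.2379] tooly 1.258 q6 -0.21 w 0.0886 F [ 0.3  0.  -0.1] M [-0.03 -0.   -0.05] tilt [-7.0e-04 -1.3e-03 -1.0e+00] 
 -> d [-50.69 -25.98   3.82] turn 88.7
```

Request:
jog_arm([
  {"dx": -50.7,"dy": -26,"dz": 0,"turn": 0,"jaw": 0},
  {"dx": -50.7,"dy": -26,"dz": 0,"turn": 0,"jaw": 0},
  {"dx": -50.7,"dy": -26,"dz": 0,"turn": 0,"jaw": 0},
  {"dx": -50.7,"dy": -26,"dz": 0,"turn": 0,"jaw": 0},
  {"dx": -50.7,"dy": -26,"dz": 0,"turn": 0,"jaw": 0},
])

```text
time: 0.6
tcp_pos: [0.3543, 0.3685, 0.2385]
orientation: [0.156, 0.988, -0.0, -0.0]
force: [0.3, 1.3, 0.9]
gripper_width: 0.088
```

```bash
python3 -c "
from h import *
go([.579,.1435,.2],-.29)"
```

```text
t 0.6 tcp [0.3543 0.3685 0.2385] tooly 1.258 q6 -0.69 w 0.088 F [0.3 1.3 0.9] M [ 0.01 -0.01  0.02] tilt [-3.e-04 -2.e-04 -1.e+00] 
 -> d [-28.3  -14.5    3.84] turn 88.7
```

Request:
jog_arm([
  {"dx": -28.3,"dy": -14.5,"dz": 0,"turn": 88.7,"jaw": 0},
  {"dx": -28.3,"dy": -14.5,"dz": 0,"turn": 88.7,"jaw": 0},
  {"dx": -28.3,"dy": -14.5,"dz": 0,"turn": 88.7,"jaw": 0},
  {"dx": -28.3,"dy": -14.5,"dz": 0,"turn": 88.7,"jaw": 0},
  {"dx": -28.3,"dy": -14.5,"dz": 0,"turn": 88.7,"jaw": 0},
])

```text
time: 1.1
tcp_pos: [0.531, 0.1914, 0.2384]
orientation: [0.509, 0.86, -0.0, -0.0]
force: [-0.1, 0.9, -0.7]
gripper_width: 0.0882
```

```bash
python3 -c "
from h import *
go([.579,.1435,.2],-.29)"
```

```text
t 1.1 tcp [0.531  0.1914 0.2384] tooly 0.502 q6 -0.37 w 0.0882 F [-0.1  0.9 -0.7] M [-0.01 -0.   -0.08] tilt [-5.e-04  1.e-04 -1.e+00] 
 -> d [-6.51  1.9   3.84] turn 45.4
```

Request:
jog_arm([
  {"dx": -6.5,"dy": 1.9,"dz": 0,"turn": 45.4,"jaw": 0},
  {"dx": -6.5,"dy": 1.9,"dz": 0,"turn": 45.4,"jaw": 0},
  {"dx": -6.5,"dy": 1.9,"dz": 0,"turn": 45.4,"jaw": 0},
  {"dx": -6.5,"dy": 1.9,"dz": 0,"turn": 45.4,"jaw": 0},
  {"dx": -6.5,"dy": 1.9,"dz": 0,"turn": 45.4,"jaw": 0},
])

```text
time: 1.6
tcp_pos: [0.5782, 0.1452, 0.238]
orientation: [0.789, 0.614, -0.001, -0.0]
force: [0.4, 0.1, 0.1]
gripper_width: 0.0881
```

Request:
jog_arm([
  {"dx": 0,"dy": 0,"dz": 0,"turn": 2.5,"jaw": 0},
  {"dx": 0,"dy": 0,"dz": 0,"turn": 2.5,"jaw": 0},
])

```text
time: 1.8
tcp_pos: [0.578, 0.1456, 0.2382]
orientation: [0.801, 0.599, -0.0, -0.0]
force: [-0.2, -0.8, 0.4]
gripper_width: 0.0878
```

```bash
python3 - <<'E'
from h import *
np.set_printoptions(precision=4,suppress=True)
go([.579,.1435,.067],-.29)
W=r.camera_info("wrist");im=r.grab_frame("wrist");cv2.imwrite("pics/w1.png",im[:,:,::-1]);print(W)
import json;json.dump({k:(v.tolist() if hasattr(v,'tolist') else v) for k,v in W.items()},open("w1.json","w"))
print("pred knob",proj(W,[.579,.1435,.09]),"ring",proj(W,[.5505,.0425,.06]))
for c in("red","orange","blue"):
    for b in blobs(mask(im,c,(0,0,640,480)),30):
        print(c,len(b),b.min(0),b.max(0),cv2.minAreaRect(b.astype(np.float32)))
E
```

```text
t 1.8 tcp [0.578  0.1456 0.2382] tooly -0.286 q6 0.33 w 0.0878 F [-0.2 -0.8  0.4] M [-0.04  0.06 -0.04] tilt [-0.001  -0.0001 -1.    ] 
 -> d [-0.16  0.17 17.12] turn 0.2
{'fx': 337.0016528463072, 'fy': 337.0016528463072, 'cx': 323.76961411814574, 'cy': 244.52027786917114, 'eye': array([0.5995, 0.22  , 0.385 ]), 'orientation': array([-0.1498,  0.0216, -0.1409,  0.9784])}
pred knob (np.float64(325.89372355957755), np.float64(230.5260118111005)) ring (np.float64(326.6067497622955), np.float64(316.94740782336567))
red 69 [495 331] [517 355] ((508.50006103515625, 340.5000305175781), (28.284271240234375, 15.55634880065918), 45.0)
red 143 [318 201] [334 255] ((326.0, 228.0), (54.0, 16.0), 90.0)
red 123 [558 101] [617 118] ((587.5955200195312, 109.8248291015625), (5.756193161010742, 61.399391174316406), 73.61045837402344)
orange 241 [294 257] [359 344] ((326.5, 300.5), (87.0, 65.0), 90.0)
blue 420 [279 267] [373 350] ((326.0918273925781, 308.7660217285156), (82.5851821899414, 94.16710662841797), 88.60282135009766)
```

View pics/w1.png

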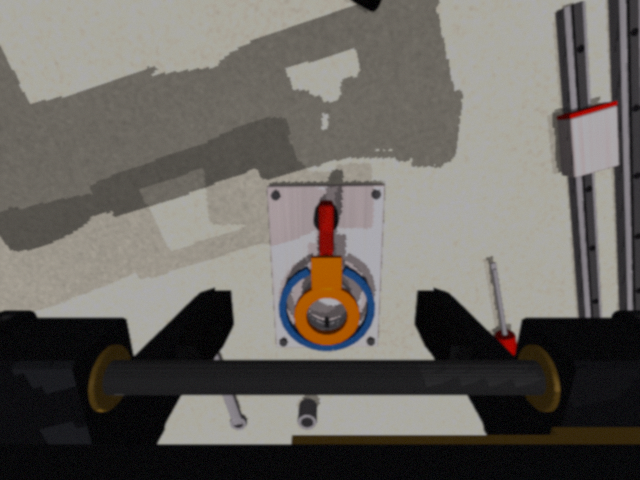

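The wrist view shows the bar end-on at column 326, rows 201 to about 230, against a prediction of 325.9. The ring is at (326,316). Both agree with the top view. I'll refine the ring position and then grip the knob.

```bash
python3 - <<'E'
from h import *
import json
W=json.load(open("w1.json"));im=cv2.imread("pics/w1.png")[:,:,::-1].copy()
b=max(blobs(mask(im,"blue",(270,255,380,355))),key=len)
p=np.array([plane(W,u,v,.044)[:2] for u,v in b]).astype(np.float32);print(cv2.fitEllipse(p))
q=mask(im,"orange",(270,255,380,355));b=max(blobs(q),key=len);b=b[b[:,1]>295]
p=np.array([plane(W,u,v,.06)[:2] for u,v in b]).astype(np.float32);print("ring outer",cv2.fitEllipse(p),cv2.minEnclosingCircle(p))
m=mask(im,"red",(310,195,345,260))
for v in range(200,257,4):
    x=np.where(m[v])[0]; print(v,x.min() if len(x) else 0,x.max() if len(x) else 0,end="; ")
print("bar far end",plane(W,326,201,.09))
E
```

```text
((0.5508406758308411, 0.044032834470272064), (0.10063998401165009, 0.10341053456068039), 165.44967651367188)
ring outer ((0.5505823493003845, 0.04356556385755539), (0.07027189433574677, 0.07056178897619247), 63.82135009765625) ((0.5507408976554871, 0.043618008494377136), 0.03624057024717331)
200 0 0; 204 320 332; 208 318 333; 212 318 333; 216 318 333; 220 318 333; 224 318 333; 228 318 333; 232 320 332; 236 319 332; 240 319 332; 244 319 333; 248 319 333; 252 320 332; 256 0 0; bar far end [0.58663806 0.16932293 0.09      ]
```

Request:
jog_arm([
  {"dx": -0.15,"dy": 0.15,"dz": 17.1,"turn": 0.2,"jaw": 60},
  {"dx": -0.15,"dy": 0.15,"dz": 17.1,"turn": 0.2,"jaw": 60},
  {"dx": -0.15,"dy": 0.15,"dz": 17.1,"turn": 0.2,"jaw": 60},
  {"dx": -0.15,"dy": 0.15,"dz": 17.1,"turn": 0.2,"jaw": 60},
  {"dx": -0.15,"dy": 0.15,"dz": 17.1,"turn": 0.2,"jaw": 60},
])

```text
time: 2.35
tcp_pos: [0.5758, 0.1436, 0.0633]
orientation: [0.801, 0.598, -0.004, -0.002]
force: [-0.4, -0.2, -0.4]
gripper_width: 0.0673
```

Request:
jog_arm([
  {"dx": 0,"dy": 0,"dz": 0,"turn": 0,"jaw": 60},
  {"dx": 0,"dy": 0,"dz": 0,"turn": 0,"jaw": 60},
])

```text
time: 2.55
tcp_pos: [0.5811, 0.1439, 0.07]
orientation: [0.801, 0.598, 0.002, 0.001]
force: [-0.6, -0.1, 1.3]
gripper_width: 0.0675
```

```bash
python3 -c "
from h import *
go([.5797,.1448,.066],-.287)"
```

```text
t 2.55 tcp [0.5811 0.1439 0.07  ] tooly -0.289 q6 0.33 w 0.0675 F [-0.6 -0.1  1.3] M [-0.04  0.09  0.  ] tilt [ 3.8e-03  2.0e-04 -1.0e+00] 
 -> d [ 0.04 -0.16  0.4 ] turn -0.1
```

Request:
jog_arm([
  {"dx": 0,"dy": 0,"dz": 0.3,"turn": 0,"jaw": 255},
  {"dx": 0,"dy": 0,"dz": 0.3,"turn": 0,"jaw": 255},
  {"dx": 0,"dy": 0,"dz": 0.3,"turn": 0,"jaw": 255},
  {"dx": 0,"dy": 0,"dz": 0.3,"turn": 0,"jaw": 255},
  {"dx": 0,"dy": 0,"dz": 0.3,"turn": 0,"jaw": 255},
], squeeze=15)

```text
time: 3.05
tcp_pos: [0.5794, 0.1438, 0.0649]
orientation: [0.802, 0.598, 0.0, 0.0]
force: [0.5, 0.3, -0.4]
gripper_width: 0.0298
```

Request:
jog_arm([
  {"dx": 0,"dy": 0,"dz": 0,"turn": 0,"jaw": 255},
  {"dx": 0,"dy": 0,"dz": 0,"turn": 0,"jaw": 255},
  {"dx": 0,"dy": 0,"dz": 0,"turn": 0,"jaw": 255},
])

```text
time: 3.35
tcp_pos: [0.5794, 0.1438, 0.0647]
orientation: [0.802, 0.598, 0.0, 0.0]
force: [-0.0, -1.2, 0.5]
gripper_width: 0.014
```

```bash
python3 -c "
from h import *
go([.5797,.1448,.066],-.287)"
```

```text
t 3.35 tcp [0.5794 0.1438 0.0647] tooly -0.289 q6 0.33 w 0.014 F [-0.  -1.2  0.5] M [-0.07  0.04  0.06] tilt [ 0.e+00 -1.e-04 -1.e+00] 
 -> d [ 0.11  0.   -0.13] turn -0.1
```

Request:
jog_arm([
  {"dx": 0,"dy": 0,"dz": 0,"turn": 8,"jaw": 255},
  {"dx": 0,"dy": 0,"dz": 0,"turn": 16,"jaw": 255},
  {"dx": 0,"dy": 0,"dz": 0,"turn": 24,"jaw": 255},
  {"dx": 0,"dy": 0,"dz": 0,"turn": 32,"jaw": 255},
  {"dx": 0,"dy": 0,"dz": 0,"turn": 40,"jaw": 255},
])

```text
time: 3.85
tcp_pos: [0.5791, 0.144, 0.0647]
orientation: [0.959, 0.285, -0.0, -0.0]
force: [-0.4, 1.0, 1.8]
gripper_width: 0.0135
```

Request:
jog_arm([
  {"dx": 0,"dy": 0,"dz": 0,"turn": 8,"jaw": 255},
  {"dx": 0,"dy": 0,"dz": 0,"turn": 16,"jaw": 255},
  {"dx": 0,"dy": 0,"dz": 0,"turn": 24,"jaw": 255},
  {"dx": 0,"dy": 0,"dz": 0,"turn": 32,"jaw": 255},
  {"dx": 0,"dy": 0,"dz": 0,"turn": 37,"jaw": 255},
])

```text
time: 4.35
tcp_pos: [0.579, 0.1443, 0.0647]
orientation: [0.999, -0.034, -0.0, -0.0]
force: [-0.0, 2.8, 0.6]
gripper_width: 0.0139
```

```bash
python3 -c "
from h import *
go([.5797,.1448,.066],-1.68)"
```

```text
t 4.35 tcp [0.579  0.1443 0.0647] tooly -1.638 q6 1.68 w 0.0139 F [-0.   2.8  0.6] M [0.34 0.35 0.06] tilt [-6.e-04  7.e-04 -1.e+00] 
 -> d [ 0.06 -0.06 -0.13] turn 2.4
```

Request:
jog_arm([
  {"dx": 0,"dy": 0,"dz": 0,"turn": 3,"jaw": 255},
  {"dx": 0,"dy": 0,"dz": 0,"turn": 5,"jaw": 255},
  {"dx": 0,"dy": 0,"dz": 0,"turn": 6,"jaw": 255},
  {"dx": 0,"dy": 0,"dz": 0,"turn": 6,"jaw": 255},
])

```text
time: 4.75
tcp_pos: [0.579, 0.1443, 0.0647]
orientation: [0.997, -0.083, -0.0, -0.0]
force: [-1.6, 4.1, 2.1]
gripper_width: 0.0144
```

```bash
python3 -c "
from h import *
go([.5797,.1448,.066],-1.68)"
```

```text
t 4.75 tcp [0.579  0.1443 0.0647] tooly -1.737 q6 1.78 w 0.0144 F [-1.6  4.1  2.1] M [0.5  0.49 0.38] tilt [-7.e-04  5.e-04 -1.e+00] 
 -> d [ 0.07 -0.06 -0.13] turn -3.3
```

Mz rose to 0.38 N m, well above the 0.05 N m friction, so the knob is at its stop. I'll open partway to stay clear of the ear, then lift.

Request:
jog_arm([
  {"dx": 0,"dy": 0,"dz": 0,"turn": 0,"jaw": 160},
  {"dx": 0,"dy": 0,"dz": 0,"turn": 0,"jaw": 160},
  {"dx": 0,"dy": 0,"dz": 0,"turn": 0,"jaw": 160},
  {"dx": 0,"dy": 0,"dz": -4,"turn": 0,"jaw": 160},
  {"dx": 0,"dy": 0,"dz": -9,"turn": 0,"jaw": 160},
])

```text
time: 5.25
tcp_pos: [0.5772, 0.1433, 0.1527]
orientation: [0.996, -0.084, -0.003, 0.001]
force: [0.5, 0.2, -0.1]
gripper_width: 0.0328
```

Request:
jog_arm([
  {"dx": 0,"dy": 0,"dz": -5,"turn": 0,"jaw": 0},
  {"dx": 0,"dy": 0,"dz": -8,"turn": 0,"jaw": 0},
  {"dx": 0,"dy": 0,"dz": -8,"turn": 0,"jaw": 0},
])

```text
time: 5.55
tcp_pos: [0.5826, 0.1437, 0.2411]
orientation: [0.996, -0.083, 0.005, -0.001]
force: [0.4, 0.3, 0.7]
gripper_width: 0.0547
```

```bash
python3 - <<'E'
from h import *
go([.4735,-.2340,.23],-1.9)
im=r.grab_frame("top");c=cv2.resize(im[200:320,225:425],None,fx=4,fy=4,interpolation=cv2.INTER_CUBIC)
cv2.imwrite("pics/t2.png",c[:,:,::-1])
W=r.camera_info("wrist");im=r.grab_frame("wrist");cv2.imwrite("pics/w2.png",im[:,:,::-1]);print(proj(W,[.5795,.1447,.09]))
for b in blobs(mask(im,"red",(0,0,640,480)),30): print(b.min(0),b.max(0),cv2.minAreaRect(b.astype(np.float32)))
E
```

```text
t 5.55 tcp [0.5826 0.1437 0.2411] tooly -1.738 q6 1.78 w 0.0547 F [0.4 0.3 0.7] M [-0.05  0.19 -0.06] tilt [ 1.080e-02  3.000e-04 -9.999e-01] 
 -> d [-4.48 39.06  0.98] turn 9.3
(np.float64(323.10697151301207), np.float64(231.3386488918841))
[315 203] [332 270] ((323.2564392089844, 236.53872680664062), (67.25006103515625, 16.173784255981445), 88.72696685791016)
[512   0] [593  13] ((552.5, 6.5), (13.0, 81.0), 90.0)
```

View pics/w2.png

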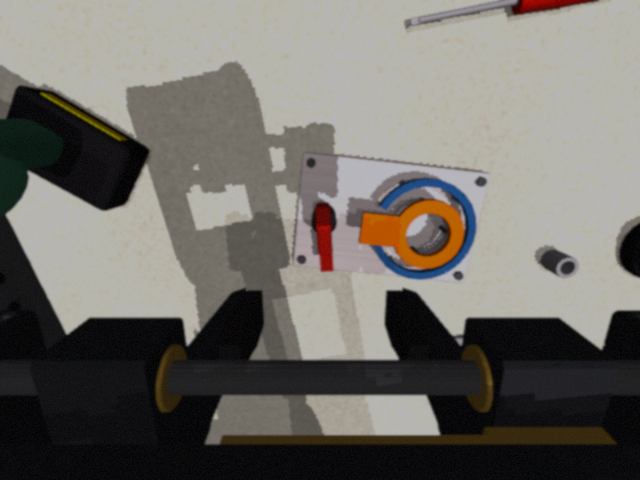

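The wrist view shows the tab at (325,265), swung clear of the ear at (375,228). The bar is now about 80° to the plate's long axis. Moving on to the accumulator.

Request:
jog_arm([
  {"dx": -4.5,"dy": 39,"dz": 0,"turn": 0,"jaw": 0},
  {"dx": -4.5,"dy": 39,"dz": 0,"turn": 0,"jaw": 0},
  {"dx": -4.5,"dy": 39,"dz": 0,"turn": 0,"jaw": 0},
  {"dx": -4.5,"dy": 39,"dz": 0,"turn": 0,"jaw": 0},
  {"dx": -4.5,"dy": 39,"dz": 0,"turn": 0,"jaw": 0},
])

```text
time: 6.15
tcp_pos: [0.5078, -0.0976, 0.2324]
orientation: [0.997, -0.083, -0.002, -0.001]
force: [1.0, 0.2, -0.1]
gripper_width: 0.0881
```

```bash
python3 -c "
from h import *
go([.4735,-.2340,.23],-1.74)"
```

```text
t 6.15 tcp [ 0.5078 -0.0976  0.2324] tooly -1.738 q6 1.32 w 0.0881 F [ 1.   0.2 -0.1] M [-0.05  0.18  0.03] tilt [-0.0034  0.0014 -1.    ] 
 -> d [-1.12 14.02  0.23] turn 0.1
```

Request:
jog_arm([
  {"dx": -1.1,"dy": 5,"dz": 0,"turn": 0,"jaw": 0},
  {"dx": -1.1,"dy": 10,"dz": 0,"turn": 0,"jaw": 0},
  {"dx": -1.1,"dy": 14,"dz": 0,"turn": 0,"jaw": 0},
  {"dx": -1.1,"dy": 14,"dz": 0,"turn": 0,"jaw": 0},
  {"dx": -1.1,"dy": 14,"dz": 0,"turn": 0,"jaw": 0},
])

```text
time: 6.65
tcp_pos: [0.4745, -0.2326, 0.2326]
orientation: [0.996, -0.085, -0.002, -0.001]
force: [-0.2, -1.5, 0.4]
gripper_width: 0.0879
```

```bash
python3 - <<'E'
from h import *
go([.4735,-.2340,.079],-1.74)
W=r.camera_info("wrist");im=r.grab_frame("wrist");cv2.imwrite("pics/w3.png",im[:,:,::-1])
u=proj(W,[.4735,-.234,.1232]);print("pred valve",u,"pred ball",proj(W,[.4735,-.234,.0432]))
x,y=map(int,u);roi=(max(0,x-80),max(0,y-80),min(640,x+80),min(480,y+80))
for c in("red","orange"):
    for b in blobs(mask(im,c,roi),12):
        k=cv2.minAreaRect(b.astype(np.float32));print(c,len(b),b.min(0),b.max(0),k)
        if c=="orange":print(plane(W,*k[0],.1232))
E
```

```text
t 6.65 tcp [ 0.4745 -0.2326  0.2326] tooly -1.74 q6 1.06 w 0.0879 F [-0.2 -1.5  0.4] M [-0.01  0.17  0.01] tilt [-0.003   0.0028 -1.    ] 
 -> d [-0.02  0.19 15.36] turn -0.0
pred valve (np.float64(326.0492453722463), np.float64(241.29543873269958)) pred ball (np.float64(325.70960777536914), np.float64(218.39977789341478))
red 210 [295 189] [356 243] ((325.58795166015625, 215.74563598632812), (61.19387435913086, 53.54801559448242), 1.5481576919555664)
orange 61 [315 231] [335 252] ((325.0000305175781, 242.00003051757812), (21.21320343017578, 19.798988342285156), 45.0)
[ 0.47306303 -0.23308065  0.1232    ]
```

View pics/w3.png

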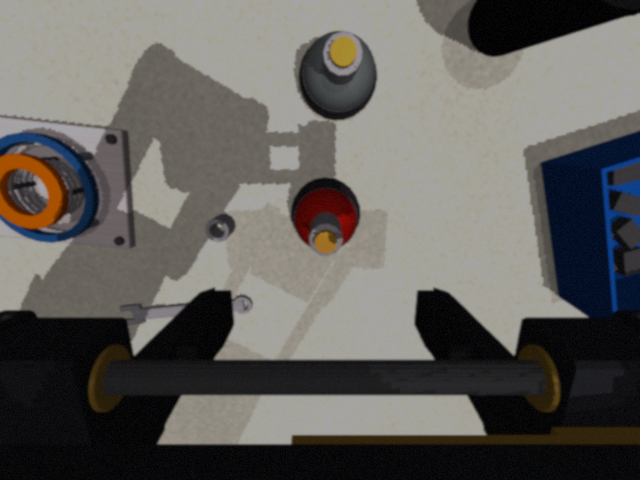

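The wrist view shows the valve at (325,242), within 1 px of the prediction. The fingers are centred and nothing is near them. Descending.

Request:
jog_arm([
  {"dx": 0,"dy": 0.1,"dz": 5,"turn": 0,"jaw": 0},
  {"dx": 0,"dy": 0.1,"dz": 10,"turn": 0,"jaw": 0},
  {"dx": 0,"dy": 0.1,"dz": 13.5,"turn": 0,"jaw": 0},
  {"dx": 0,"dy": 0.1,"dz": 15,"turn": 0,"jaw": 0},
  {"dx": 0,"dy": 0.1,"dz": 15.2,"turn": 0,"jaw": 0},
])

```text
time: 7.2
tcp_pos: [0.4739, -0.2302, 0.0795]
orientation: [0.997, -0.082, -0.003, -0.002]
force: [0.8, -0.4, 0.7]
gripper_width: 0.0881
```

Request:
jog_arm([
  {"dx": 0,"dy": 0,"dz": 0,"turn": 0,"jaw": 80},
  {"dx": 0,"dy": 0,"dz": 0,"turn": 0,"jaw": 110},
  {"dx": 0,"dy": 0,"dz": 0,"turn": 0,"jaw": 110},
])

```text
time: 7.5
tcp_pos: [0.4765, -0.2339, 0.0842]
orientation: [0.997, -0.083, 0.001, 0.001]
force: [-0.2, 0.0, 0.4]
gripper_width: 0.066
```

```bash
python3 -c "
from h import *
go([.4733,-.2335,.079],-1.74)"
```

```text
t 7.5 tcp [ 0.4765 -0.2339  0.0842] tooly -1.737 q6 1.06 w 0.066 F [-0.2  0.   0.4] M [-0.01  0.21  0.04] tilt [ 0.0021 -0.0017 -1.    ] 
 -> d [-0.33  0.01  0.52] turn 0.2
```

Request:
jog_arm([
  {"dx": -0.3,"dy": 0,"dz": 0.3,"turn": 0,"jaw": 110},
  {"dx": -0.3,"dy": 0,"dz": 0.3,"turn": 0,"jaw": 110},
  {"dx": -0.3,"dy": 0,"dz": 0.3,"turn": 0,"jaw": 140},
  {"dx": -0.3,"dy": 0,"dz": 0.3,"turn": 0,"jaw": 200},
  {"dx": -0.3,"dy": 0,"dz": 0.3,"turn": 0,"jaw": 255},
], squeeze=40)

```text
time: 8.0
tcp_pos: [0.4726, -0.2332, 0.0798]
orientation: [0.997, -0.083, 0.0, 0.0]
force: [0.4, -0.5, -1.3]
gripper_width: 0.0284
```

Request:
jog_arm([
  {"dx": 0,"dy": 0,"dz": 0,"turn": 0,"jaw": 255},
  {"dx": 0,"dy": 0,"dz": 0,"turn": 0,"jaw": 255},
  {"dx": 0,"dy": 0,"dz": 0,"turn": 0,"jaw": 255},
])

```text
time: 8.3
tcp_pos: [0.4726, -0.2333, 0.0798]
orientation: [0.997, -0.083, 0.0, 0.0]
force: [0.1, -0.9, 0.7]
gripper_width: 0.027
```

```bash
python3 -c "
from h import *
go([.4733,-.2335,.079],-1.74)"
```

```text
t 8.3 tcp [ 0.4726 -0.2333  0.0798] tooly -1.738 q6 1.05 w 0.027 F [ 0.1 -0.9  0.7] M [-0.17  0.14 -0.02] tilt [ 1.e-04 -3.e-04 -1.e+00] 
 -> d [0.07 0.01 0.08] turn 0.1
```

Request:
jog_arm([
  {"dx": 0,"dy": 0,"dz": -1,"turn": 0,"jaw": 255},
  {"dx": 0,"dy": 0,"dz": -3,"turn": 0,"jaw": 255},
  {"dx": 0,"dy": 0,"dz": -6,"turn": 0,"jaw": 255},
  {"dx": 0,"dy": 0,"dz": -9,"turn": 0,"jaw": 255},
  {"dx": 0,"dy": 0,"dz": -11,"turn": 0,"jaw": 255},
])

```text
time: 8.8
tcp_pos: [0.4727, -0.233, 0.1917]
orientation: [0.997, -0.083, 0.0, 0.0]
force: [0.0, 0.7, -5.7]
gripper_width: 0.0268
```

Request:
jog_arm([
  {"dx": 0,"dy": 0,"dz": 0,"turn": 0,"jaw": 255},
  {"dx": 0,"dy": 0,"dz": 0,"turn": 0,"jaw": 255},
  {"dx": 0,"dy": 0,"dz": 0,"turn": 0,"jaw": 255},
])

```text
time: 9.1
tcp_pos: [0.4715, -0.2322, 0.1878]
orientation: [0.997, -0.083, -0.001, -0.001]
force: [-0.2, -0.5, -4.6]
gripper_width: 0.0271
```

```bash
python3 -c "
from h import *
go([.5508,.0437,.16],-1.74)"
```

```text
t 9.1 tcp [ 0.4715 -0.2322  0.1878] tooly -1.738 q6 1.05 w 0.0271 F [-0.2 -0.5 -4.6] M [ 0.01  0.12 -0.03] tilt [-0.0027  0.0023 -1.    ] 
 -> d [  3.24 -28.52   2.82] turn 0.1
```

The accumulator is held, with about 4.6 N of weight on the wrist. Carrying it to the ring.

Request:
jog_arm([
  {"dx": 0.2,"dy": -2,"dz": 0,"turn": 0,"jaw": 255},
  {"dx": 0.6,"dy": -5.5,"dz": 0,"turn": 0,"jaw": 255},
  {"dx": 1.0,"dy": -9,"dz": 0,"turn": 0,"jaw": 255},
  {"dx": 1.5,"dy": -12.5,"dz": 0,"turn": 0,"jaw": 255},
  {"dx": 1.9,"dy": -16,"dz": 0,"turn": 0,"jaw": 255},
])

```text
time: 9.6
tcp_pos: [0.5171, -0.0768, 0.1878]
orientation: [0.996, -0.084, -0.002, -0.001]
force: [0.3, 0.3, -4.1]
gripper_width: 0.0269
```

Request:
jog_arm([
  {"dx": 0.4,"dy": -3.5,"dz": 0,"turn": 0,"jaw": 255},
  {"dx": 0.8,"dy": -7,"dz": 0,"turn": 0,"jaw": 255},
  {"dx": 1.1,"dy": -10,"dz": 0,"turn": 0,"jaw": 255},
  {"dx": 1.2,"dy": -12,"dz": 0,"turn": 0,"jaw": 255},
  {"dx": 1.3,"dy": -12.5,"dz": 0,"turn": 0,"jaw": 255},
])

```text
time: 10.1
tcp_pos: [0.5505, 0.045, 0.1877]
orientation: [0.997, -0.082, -0.002, -0.0]
force: [-0.6, -0.2, -4.9]
gripper_width: 0.0272
```

Request:
jog_arm([
  {"dx": 0,"dy": 0,"dz": 0,"turn": 0,"jaw": 255},
  {"dx": 0,"dy": 0,"dz": 0,"turn": 0,"jaw": 255},
  {"dx": 0,"dy": 0,"dz": 0,"turn": 0,"jaw": 255},
  {"dx": 0,"dy": 0,"dz": 0,"turn": 0,"jaw": 255},
])

```text
time: 10.5
tcp_pos: [0.5514, 0.0417, 0.1896]
orientation: [0.996, -0.084, -0.0, 0.0]
force: [0.1, 0.9, -5.2]
gripper_width: 0.0269
```

```bash
python3 - <<'E'
from h import *
go([.5508,.0437,.13],-1.74)
im=r.grab_frame("top");cv2.imwrite("pics/t4.png",im[:,:,::-1]);s=r.grab_frame("side");cv2.imwrite("pics/s4.png",s[:,:,::-1])
W=r.camera_info("wrist");im=r.grab_frame("wrist");cv2.imwrite("pics/w4.png",im[:,:,::-1])
o=r.get_obs();print("ball pred",proj(W,o["tcp_pos"]+[0,0,-.0366]),"ring",proj(W,[.5508,.0437,.06]))
S=r.camera_info("side");print("side ball pred",proj(S,o["tcp_pos"]+[0,0,-.0366]))
for n,i in(("w",im),("s",s)):
  for c in("red","orange","blue"):
    for b in blobs(mask(i,c,(100,60,540,300) if n=="w" else (260,150,360,290)),25):
        print(n,c,len(b),b.min(0),b.max(0))
        if c=="red" and len(b)>40:print(cv2.minEnclosingCircle(b))
        if n=="w" and c=="blue":
            p=np.array([plane(W,u,v,.044)[:2] for u,v in b]).astype(np.float32);print(cv2.fitEllipse(p))
a=np.hstack([cv2.resize(im[100:340,160:480],(400,300)),cv2.resize(s[150:300,210:410],(400,300))]);cv2.imwrite("pics/c4.png",a[:,:,::-1])
E
```

```text
t 10.5 tcp [0.5514 0.0417 0.1896] tooly -1.739 q6 1.6 w 0.0269 F [ 0.1  0.9 -5.2] M [0.   0.17 0.02] tilt [-2.e-04 -1.e-04 -1.e+00] 
 -> d [-0.09 -0.19  5.96] turn 0.0
ball pred (np.float64(323.631905323256), np.float64(276.42590933158715)) ring (np.float64(321.9184418833278), np.float64(235.02538240140777))
side ball pred (np.float64(305.6249686593789), np.float64(205.36266824714636))
w red 297 [270 225] [377 295]
((323.71026611328125, 275.0), 54.04448699951172)
w red 234 [173 198] [219 276]
((195.5, 239.5), 42.361637115478516)
w orange 304 [243 193] [364 248]
w blue 318 [270 169] [382 253]
((0.5519205331802368, 0.04230947047472), (0.09807707369327545, 0.10070381313562393), 127.13215637207031)
s red 93 [289 197] [318 213]
((303.4137878417969, 206.0), 14.722789764404297)
s orange 86 [294 219] [322 247]
s blue 115 [287 231] [328 256]
```

View pics/c4.png

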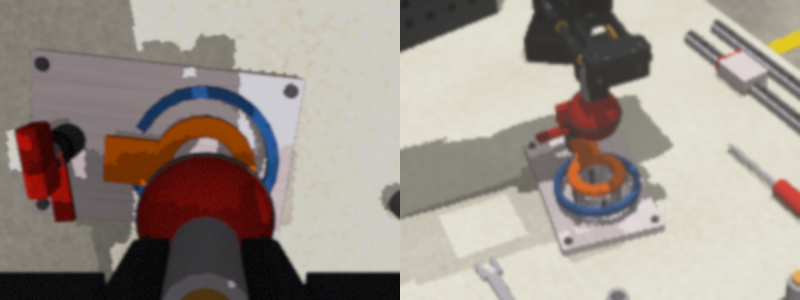

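The crops show the ball upright in the grip, over the ring, with the tab clear of the ear. The ball centre is within 1.5 px of its predicted position. Lowering until it just touches.

Request:
jog_arm([
  {"dx": 0,"dy": -0.2,"dz": 1,"turn": 0,"jaw": 255},
  {"dx": 0,"dy": -0.2,"dz": 2.5,"turn": 0,"jaw": 255},
  {"dx": 0,"dy": -0.2,"dz": 4.2,"turn": 0,"jaw": 255},
  {"dx": 0,"dy": -0.2,"dz": 5.4,"turn": 0,"jaw": 255},
  {"dx": 0,"dy": -0.2,"dz": 6,"turn": 0,"jaw": 255},
])

```text
time: 11.15
tcp_pos: [0.5504, 0.0448, 0.1273]
orientation: [0.997, -0.083, -0.002, -0.0]
force: [-0.8, 0.3, -5.3]
gripper_width: 0.0272
```

Request:
jog_arm([
  {"dx": 0,"dy": 0,"dz": 0,"turn": 0,"jaw": 255},
  {"dx": 0,"dy": 0,"dz": 0,"turn": 0,"jaw": 255},
  {"dx": 0,"dy": 0,"dz": 0.4,"turn": 0,"jaw": 255},
  {"dx": 0,"dy": 0,"dz": 0.4,"turn": 0,"jaw": 255},
])

```text
time: 11.55
tcp_pos: [0.5519, 0.0446, 0.1258]
orientation: [0.997, -0.083, 0.0, 0.0]
force: [-0.3, 0.2, -4.8]
gripper_width: 0.0266
```

```bash
python3 -c "
from h import *
go([.551,.0435,.1196],-1.74)"
```

```text
t 11.55 tcp [0.5519 0.0446 0.1258] tooly -1.738 q6 1.6 w 0.0266 F [-0.3  0.2 -4.8] M [-0.02  0.13 -0.  ] tilt [ 4.e-04 -1.e-04 -1.e+00] 
 -> d [-0.08  0.12  0.62] turn 0.1
```

Request:
jog_arm([
  {"dx": -0.1,"dy": 0.1,"dz": 0.3,"turn": 0,"jaw": 255},
  {"dx": -0.1,"dy": 0.1,"dz": 0.6,"turn": 0,"jaw": 255},
  {"dx": -0.1,"dy": 0.1,"dz": 0.7,"turn": 0,"jaw": 255},
  {"dx": -0.1,"dy": 0.1,"dz": 0.7,"turn": 0,"jaw": 255},
  {"dx": -0.1,"dy": 0.1,"dz": 0.7,"turn": 0,"jaw": 255},
])

```text
time: 12.05
tcp_pos: [0.551, 0.0437, 0.1193]
orientation: [0.997, -0.083, 0.0, 0.0]
force: [-1.6, -1.1, 2.8]
gripper_width: 0.027
```

```bash
python3 -c "
from h import *
go([.551,.0435,.1196],-1.74)"
```

```text
t 12.05 tcp [0.551  0.0437 0.1193] tooly -1.738 q6 1.6 w 0.027 F [-1.6 -1.1  2.8] M [-0.13  0.45  0.  ] tilt [ 8.e-04 -3.e-04 -1.e+00] 
 -> d [-0.    0.02 -0.03] turn 0.1
```

Request:
jog_arm([
  {"dx": -0.05,"dy": 0.05,"dz": 0.3,"turn": 0,"jaw": 255},
  {"dx": -0.05,"dy": 0.05,"dz": 0.6,"turn": 0,"jaw": 255},
  {"dx": -0.05,"dy": 0.05,"dz": 0.9,"turn": 0,"jaw": 255},
  {"dx": -0.05,"dy": 0.05,"dz": 1.0,"turn": 0,"jaw": 255},
  {"dx": -0.05,"dy": 0.05,"dz": 1.0,"turn": 0,"jaw": 255},
])

```text
time: 12.55
tcp_pos: [0.5506, 0.0435, 0.1091]
orientation: [0.997, -0.083, 0.001, -0.0]
force: [-1.6, 1.1, 6.6]
gripper_width: 0.0268
```

```bash
cat > m.py <<'E'
from h import *
go([.551,.0435,.1036],-1.74)
F=[];
for i in range(6):
    im=r.grab_frame("wrist" if i%2 else "side");F.append(r.get_obs()["force"])
    W=r.camera_info("wrist")
    if i==1:
        cv2.imwrite("pics/w5.png",im[:,:,::-1]);b=max(blobs(mask(im,"red",(240,100,420,300))),key=len);print("red",b.min(0),b.max(0))
    if i==0:cv2.imwrite("pics/s5.png",im[:,:,::-1])
print(np.mean(F,0).round(2),np.std(F,0).round(2),r.get_obs()["tcp_pos"].round(4))
E
python3 m.py
```

```text
t 12.55 tcp [0.5506 0.0435 0.1091] tooly -1.738 q6 1.6 w 0.0268 F [-1.6  1.1  6.6] M [ 0.14  0.42 -0.02] tilt [ 1.2e-03  1.0e-04 -1.0e+00] 
 -> d [ 0.03 -0.01  0.55] turn 0.1
red [269 225] [378 296]
[-1.61  0.83  6.75] [0.39 0.36 0.72] [0.5507 0.0434 0.1092]
```

Request:
jog_arm([
  {"dx": -0.04,"dy": -0.02,"dz": 0.2,"turn": 0,"jaw": 255},
  {"dx": -0.04,"dy": -0.02,"dz": 0.4,"turn": 0,"jaw": 255},
  {"dx": -0.04,"dy": -0.02,"dz": 0.5,"turn": 0,"jaw": 255},
  {"dx": -0.04,"dy": -0.02,"dz": 0.54,"turn": 0,"jaw": 255},
  {"dx": -0.04,"dy": -0.02,"dz": 0.54,"turn": 0,"jaw": 255},
])

```text
time: 13.35
tcp_pos: [0.5506, 0.0435, 0.1043]
orientation: [0.997, -0.083, 0.001, 0.0]
force: [-1.6, -0.4, 9.3]
gripper_width: 0.027
```

```bash
python3 m.py; python3 -c "
from h import *
w=cv2.imread('pics/w5.png');s=cv2.imread('pics/s5.png')
cv2.imwrite('pics/c5.png',np.hstack([cv2.resize(w[140:300,200:413],(400,300),interpolation=2),cv2.resize(s[180:270,250:370],(400,300),interpolation=2)]))"
```

```text
t 13.35 tcp [0.5506 0.0435 0.1043] tooly -1.738 q6 1.6 w 0.027 F [-1.6 -0.4  9.3] M [0.02 0.44 0.03] tilt [ 2.e-03 -3.e-04 -1.e+00] 
 -> d [ 0.04 -0.    0.07] turn 0.1
red [269 225] [378 296]
[-2.63  0.07  8.92] [0.57 0.45 0.5 ] [0.5507 0.0435 0.1044]
```

View pics/c5.png

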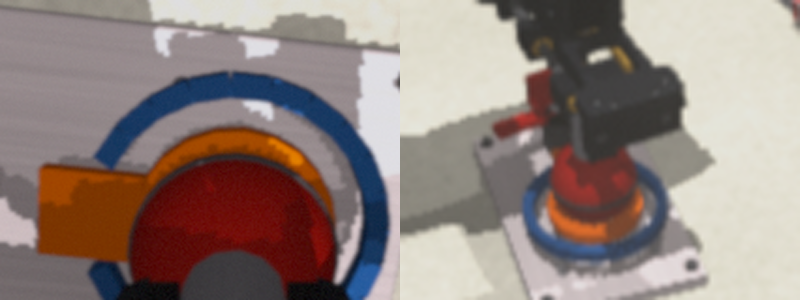

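The crops show the ball seated in the ring, upright, with the ring's top about level with the collar. Force gives about 15.5 mm of travel and geometry about 15.3 mm. One last small correction.

Request:
jog_arm([
  {"dx": -0.04,"dy": 0,"dz": 0.04,"turn": 0,"jaw": 255},
  {"dx": -0.04,"dy": 0,"dz": 0.07,"turn": 0,"jaw": 255},
  {"dx": -0.04,"dy": 0,"dz": 0.07,"turn": 0,"jaw": 255},
  {"dx": -0.04,"dy": 0,"dz": 0.07,"turn": 0,"jaw": 255},
])

```text
time: 14.05
tcp_pos: [0.5505, 0.0436, 0.1037]
orientation: [0.997, -0.083, 0.001, 0.0]
force: [-2.2, 1.3, 9.3]
gripper_width: 0.0269
```

```bash
python3 m.py; python3 - <<'E'
from h import *
# ring-top height: ear end corners seen in wrist image vs fixture geometry
W=r.camera_info("wrist");im=cv2.imread("pics/w5.png")[:,:,::-1].copy()
y=-.277;uy=np.array([-np.sin(y),np.cos(y)]);ux=np.array([np.cos(y),np.sin(y)]);c=np.array([.5508,.0437])
b=max(blobs(mask(im,"orange",(200,140,420,300))),key=len);print("ear min col",b.min(0),b.max(0))
for z in(.040,.044,.048):
    print(z,[np.round(proj(W,[*(c+uy*.068+s*ux*.016),z]),1) for s in(1,-1)], "far rim",np.round(proj(W,[*(c+.036*ux),z]),1))
E
```

```text
t 14.05 tcp [0.5505 0.0436 0.1037] tooly -1.738 q6 1.6 w 0.0269 F [-2.2  1.3  9.3] M [0.06 0.47 0.  ] tilt [ 2.5e-03 -4.0e-04 -1.0e+00] 
 -> d [ 0.05 -0.    0.02] turn 0.1
red [269 225] [378 296]
[-2.07 -0.32  9.19] [0.56 0.68 0.28] [0.5505 0.0435 0.1038]
ear min col [220 208] [377 279]
0.04 [array([221.3, 226.2]), array([220.3, 272.2])] far rim [329.8 207.2]
0.044 [array([219.5, 227.8]), array([218.6, 274.5])] far rim [329.9 208.4]
0.048 [array([217.6, 229.4]), array([216.7, 276.8])] far rim [330.  209.7]
```

The three height checks agree on flush:
- **Push:** 9.2 N plus 4.8 N of weight gives 14.0 N.
- **TCP height:** 0.1037–0.1038 m against a target of 0.1036 m.
- **Image:** the ring's rim is at row 208, and 208.4 is expected at 44 mm.

I'm handing in while still holding.

```bash
python3 -c "
from h import *
print(r.job_done())
go([.551,.0435,.1036],-1.74)"
```

```text
the job is handed in; nothing more can be done
None
the job is handed in; nothing more can be done
```

The job is handed in: the ring is pressed down flush with the blue collar, and the arm is still holding the red accumulator there. It took about 14.4 s of the 53 s allowed.

I turned the knob clockwise until the torque rose to 0.38 N m, against 0.05 N m of friction. A wrist picture showed the tab clear of the ear. I then took the red accumulator by its neck, seated its ball in the ring and pressed straight down.

The last checks:
- **Push:** the total was about 14.0 N, the force given for flush.
- **Height:** the TCP was at 0.1037–0.1038 m, against 0.1036 m expected for flush.
- **Image:** the ring's rim was at row 208, where 208.4 is expected for a top at 44 mm. The end of the ear read 1–2 mm lower, about the calibration error.
- **Upright:** the tool's tilt was under 0.003 rad, and the ball had not slipped in the grip.
- **Side load:** about 2 N remained sideways, and two small corrections did not remove it.

I did not take a final picture of the grey accumulator, the tools or the other things. No move went near them, and the force readings showed no unexpected contact.

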